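Open the child-resistant salts tub on the jeweller's bench

TASK

Open the tub with the orange cap: its child-resistant cap has to be pressed down firmly and, while held down, turned anticlockwise (seen from above) from the red mark to the green mark; then let go so that the cap springs up, unlocked. Leave the blue-capped tub shut and unpressed, and do not disturb the glass jar standing nearby.

Things in the scene. Friction and masses are not known exactly. Their poses are not given: they have to be found in the camera images.
- orange_grip (a point): On the axis of the orange cap, moving with it; -x points along its white pointer. Ribbed round crown 44 mm across, 30 mm tall (any yaw grips alike), on a flange 64 mm across, 8 mm thick; point is 10 mm below the crown's top, 20 mm above the flange. Presses down on a spring: 8 N to start, 12 N at 4 mm, 16 N at the stop at 8 mm. Turns only while pressed over 4 mm; 6 to 8 mm is good.
- orange_turn (a joint): Turn of the orange cap, rad, growing anticlockwise from above. 0 = pointer at the red dot, shut (up to 0.14 of play; starts at 0 to 0.08); 1.15 = at the green dot; stop at 1.4. Past about 0.92 the catch is cleared: let go there, the cap springs up to 6 mm above its shut height and is open; let go earlier it stays caught. Light friction, 0.04 N m.
- blue_grip (a point): Same point on the blue cap, which must stay shut and unpressed. The two tubs are alike but for cap colour, stand 160 mm or more apart and swap places: white, 90 mm across, flat shoulder (with the dots) 37 mm below the grip point, strapped in a 116 mm square wooden block, 30 mm high, screwed to the bench, so they do not turn or shift. Crown top 139 mm above the bench when shut.
- jar: Loose glass jar with a steel lid standing upright on the bench beyond the tubs, 68 mm across, 85 mm tall; origin at the centre of its underside. A bystander, to stay standing where it is.
Things that resemble listed ones, but are neither listed nor needed, are in the scene too. What is shaped like the part that bears orange_grip but pink or purple is not meant.

How it is judged:
On the way:
1. the orange cap is pressed down by more than 4 mm (distance of orange_grip from where it was at the start of the episode above 0.004 m), for 0.1 s.
At the end, for the whole second after the job is handed in: The orange cap has been turned at least 0.88 rad (50 degrees) from shut, past its catch, and, let go, stands sprung up at least 4.5 mm above its shut height, at rest; the jar stands still (value of joint orange_turn above 0.88 rad and distance of orange_grip from where it was at the start of the episode above 0.0045 m and velocity of joint orange_turn below 0.2 rad/s and linear speed of jar below 0.02 m/s); the robot touches nothing.
It fails at once if the blue cap is pressed by more than 3.5 mm or opened (distance of blue_grip from where it was at the start of the episode above 0.0035 m).
It fails at once if the jar is shifted by more than 30 mm or tipped (distance of jar from where it was at the start of the episode above 0.03 m or angle between jar's own z axis and vertical above 0.35 rad).
It also fails if it takes over 32 s, if anything falls off the work surface, if the arm or the gripper's body presses on something with over 40 N, if the wrist force passes 120 N, or if a joint passes its speed limit or range.

ROBOT

A 6-joint arm with a two-finger parallel gripper is mounted at the origin on the work surface. World frame = base frame: x ahead of the robot, y to its left, z up, the work surface at z = 0. Lengths are in m, angles in rad, forces in N, time in s.
With the tool pointing down it reaches from about 0.4 to 0.925 m from the base axis. Payload 3.4 kg.
Tool frame: the origin (TCP) lies on the centre line of the jaws, within the pads' length; the fingertips stand 17 mm ahead of it and the grasp point (between the pads) lies 2 mm behind it; z points along the fingers, y is the line along which they close (so a half turn about z gives the same grasp; the last joint's range is limited). The gripper opens to 85 mm and grips with 20 to 120 N. Pads are 22 mm wide; open, the fingers measure 114 mm over their backs; the gripper's body (76 mm by 85 mm) begins 54 mm behind the grasp point. The pads swing forward as they close: fully open they stand 13 mm farther back than shut.
Start: joints at [1.125, 0.307, 1.506, -0, 1.328, -0.073], TCP at [0.209, 0.536, 0.248] pointing down, gripper open.
Joint ranges: [-3.12, 3.12], [-1.05, 2.28], [0.14, 2.33], [-1.42, 4.57], [0.1, 2.73], [-2.68, 2.68]. Speed limits (rad/s): [2.57, 2.57, 3.14, 3.14, 3.14, 3.14].

INTERFACE

Orientations are given as a rotation vector (axis times angle).
In Python, from workcell import env, grab_frame gives the robot as it stands. The module is installed in compiled form; this text tells all that it offers.
- The arm moves only by the tool arm_command, never from a script. Its argument "commands" is one flat list of numbers, 7 for each row, row after row: the shift along the tool's x, y, z in cm, then the turn, a rotation vector about the tool's x, y, z in rad, then the opening, from -1 (shut) to 1 (fully open). In form: [dx, dy, dz, wx, wy, wz, fingers, dx, dy, dz, wx, wy, wz, fingers, ...]. A call has 1 to 8 rows; each row is the pose to reach, as a shift and turn from the pose commanded when the call began, along the tool's axes at that moment; what a row does not reach only later rows make up. A row lasts 1/12 s, in which the tool goes at most 41.7 mm and 7.16 degrees, less where a joint would pass 70% of its speed; a pose out of reach is approached as far as the arm can. A call with a gripper value outside its range is refused whole. The fingers move at their own pace and stop on an object; "squeeze" is the grip in N (left out, the last holds). Time passes only in rows, so rows that repeat a pose let the fingers close. It gives the time, the measured TCP pose, the force, the opening and the grip force at its end, in the units of the state.
- env.state(): the state, without advancing time (a new reading comes with each control period).
- grab_frame(name): name is "side" or "top" or "wrist"; returns a dict with "frame" (384x512x3 uint8, red, green, blue), "fx", "fy", "cx", "cy" (pixels), "origin" and "rotation" of the camera in the world. Camera axes: x right, y down, z forward; pixel columns grow to the right and rows downward; lengths in m; the calibration is good to about 2 mm. The wrist camera is an equidistant fisheye: a pixel r from the principal point sees the ray r / f radians off the axis. A picture is of the moment at which its call begins. There is no depth.
- env.sign_off(): hands the job in; it is judged then, once.
The state is a dict: "time": time; "qpos": joint angles; "qd": joint speeds; "effort": joint torques, N m; "tool_pos": TCP position; "eef_rot": TCP orientation; "contact_force": force on the tool from outside, world axes, zero at the start; "moment": the same for the moment, N m; "opening": finger opening in m; "finger_force": force on a finger pad.
Only numpy, scipy, OpenCV 4.12 (cv2) and the standard library are available. Lean on these libraries where they do the work, as an engineer would, in place of code of your own. Each camera call takes 0.05 s, during which the arm holds its last target. There are 200 camera calls.

## Working session

There is one attempt and no reset: what is moved stays moved. The work goes in short steps, Python scripts to look and compute and a tool call to move; the robot and the scene stay as the last step left them, time stands still between calls to the robot, and variables do not carry over. Pictures are saved under pics/ and viewed, at most 10 in all, crops included, and the job is handed in when it is done.

Besides the shell and the picture viewer there is one more tool, called after "Request:" as name(argument=value, ...), one argument or row to a line, values as JSON. arm_command: Moves the arm, as the interface text tells. Its arguments: {"type":"object","properties":{"commands":{"type":"array","items":{"type":"number"}},"squeeze":{"type":"number"}},"required":["commands"]}

```bash
mkdir -p pics; cat > h.py <<'E'
import numpy as np, cv2, json
from workcell import env, grab_frame
def shot(n,f):
    d=grab_frame(n); cv2.imwrite(f,d["frame"][:,:,::-1])
    json.dump({k:np.asarray(v).tolist() for k,v in d.items() if k!="frame"},open(f[:-4]+".json","w"))
def ray(f,u,v,z,fish=False):
    d=json.load(open(f[:-4]+".json")); x=(u-d["cx"])/d["fx"]; y=(v-d["cy"])/d["fy"]
    if fish:
        r=np.hypot(x,y); c=np.array([x/r*np.sin(r),y/r*np.sin(r),np.cos(r)])
    else: c=np.array([x,y,1.])
    w=np.array(d["rotation"])@c; o=np.array(d["origin"]); return o+w*(z-o[2])/w[2]
E
python3 - <<'E'
from h import *
shot("top","pics/top.png"); shot("side","pics/side.png")
a=np.vstack([cv2.imread("pics/top.png"),cv2.imread("pics/side.png")]); cv2.imwrite("pics/both.png",cv2.resize(a,(400,600)))
print(env.state())
E
```

```text
{'time': 0.1, 'qpos': array([ 1.12448517e+00,  3.07474750e-01,  1.50755722e+00,  1.63723903e-05,
        1.32841391e+00, -7.34499217e-02]), 'qd': array([-0.00125689, -0.00068489, -0.00359768,  0.00027345,  0.00035185,
       -0.00111141]), 'effort': array([-1.48263120e-03, -4.58532107e+01, -2.52607566e+01, -2.76492328e-04,
        5.70325559e-03,  3.79949870e-05]), 'tool_pos': array([0.20918929, 0.53494431, 0.2474811 ]), 'eef_rot': array([-5.82216954e-01, -3.08666998e+00,  2.80644384e-03]), 'contact_force': array([ 0.17848065, -0.16284702, -0.55058104]), 'moment': array([ 0.01283549, -0.05142836,  0.03496122]), 'finger_force': 0.0, 'opening': 0.08577939198043018}
```

View pics/top.png

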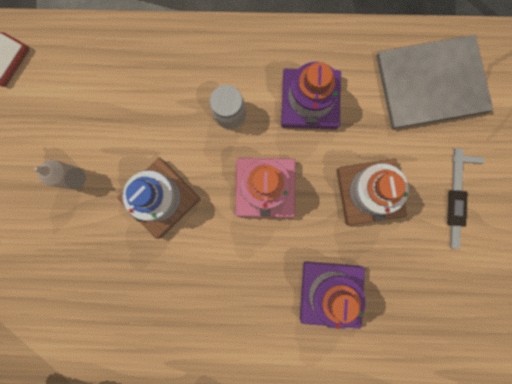

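View pics/side.png

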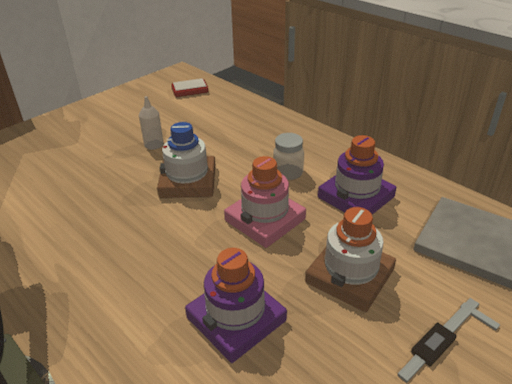

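The top view shows orange caps at (388,187) on a white tub in a wooden block, (266,180) on pink, and (318,80) and (344,305) on purple. The blue cap is at (146,195) and the jar at (228,103). The one at (388,187) fits: white tub, wooden block, white pointer. I'll confirm it in a crop.

```bash
python3 - <<'E'
from h import *
a=cv2.imread("pics/top.png")[145:235,330:420]; b=cv2.imread("pics/side.png")[195:305,300:400]
cv2.imwrite("pics/crop.png",np.hstack([cv2.resize(a,(400,400),interpolation=2),cv2.resize(b,(364,400),interpolation=2)]))
for n,u,v,z in [("orange",388,186,.139),("blue",146,195,.139),("jar",228,100,.085),("pink",266,180,.139),("pur",318,80,.139),("pur2",344,305,.139)]: print(n,ray("pics/top.png",u,v,z).round(3))
print(ray("pics/side.png",358,217,.139))
print(json.load(open("pics/top.json")))
E
```

```text
Traceback (most recent call last):
  File "h.py", line 11, in ray
    w=np.array(d["rotation"])@c; o=np.array(d["origin"]); return o+w*(z-o[2])/w[2]
                                                                              ~^^^
IndexError: invalid index to scalar variable.
```

View pics/crop.png

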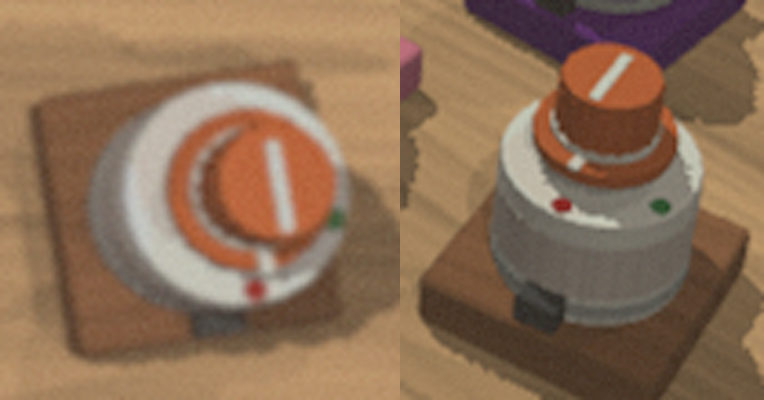

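The crop confirms it: white tub in a wooden block, orange cap with a white pointer at the red dot, green dot anticlockwise from it. The crown centre is at about (392,186) in the top view.

```bash
sed -i 's/w=np.array(d\["rotation"\])@c/w=R(d["rotation"])@c/' h.py; cat >> h.py <<'E'
from scipy.spatial.transform import Rotation as Ro
def R(r):
    r=np.array(r); 
    return r if r.shape==(3,3) else (Ro.from_rotvec(r) if r.size==3 else Ro.from_quat(r)).as_matrix()
E
python3 - <<'E'
from h import *
d=json.load(open("pics/top.json"));print(d); print(R(d["rotation"]).round(3))
for n,u,v,z in [("orange",392,186,.139),("blue",146,195,.139),("jar",228,100,.085),("pink",266,180,.139),("pur",318,80,.139),("pur2",344,305,.139),("red",387.5,210,.092)]: print(n,ray("pics/top.png",u,v,z).round(3))
print(ray("pics/side.png",360,216,.139))
s=env.state(); print(R(s["eef_rot"]).round(3))
E
```

```text
{'fx': 367.87543404706435, 'fy': 367.87543404706435, 'cx': 258.18357935361956, 'cy': 193.6208051253081, 'origin': [0.5017665919763705, 0.003936452360911602, 0.7435703823237785], 'rotation': [-2.2009780139243564, 2.1408461344676475, -0.07005443705487623]}
[[ 0.028 -0.996  0.082]
 [-0.999 -0.027  0.019]
 [-0.016 -0.082 -0.996]]
orange [ 0.57  -0.204  0.139]
blue [0.544 0.201 0.139]
jar [0.727 0.077 0.085]
pink [0.574 0.003 0.139]
pur [ 0.746 -0.08   0.139]
pur2 [ 0.376 -0.127  0.139]
red [ 0.532 -0.212  0.092]
[ 0.57141154 -0.20496136  0.139     ]
[[-0.931  0.364 -0.001]
 [ 0.364  0.931 -0.002]
 [ 0.    -0.002 -1.   ]]
```

Request:
arm_command(
  commands=[-3,-2.75,0,0,0,0,1,-6,-5.5,0,0,0,0,1,-9,-8.25,0,0,0,0,1,-12,-11,0,0,0,0,1,-15,-13.75,0,0,0,0,1,-18,-16.5,0,0,0,0,1,-21,-19.25,0,0,0,0,1,-24,-22,0,0,0,0,1],
)

```text
time: 0.77
tool_pos: [0.3529, 0.2413, 0.2481]
eef_rot: [-0.581, -3.087, 0.0]
contact_force: [0.9, 0.1, 0.5]
opening: 0.0853
finger_force: 0.0
```

Request:
arm_command(
  commands=[-3,-2.75,0,0,0,0,1,-6,-5.5,0,0,0,0,1,-9,-8.25,0,0,0,0,1,-12,-11,0,0,0,0,1,-15,-13.75,0,0,0,0,1,-18,-16.5,0,0,0,0,1,-21,-19.25,0,0,0,0,1,-24,-22,0,0,0,0,1],
)

```text
time: 1.43
tool_pos: [0.4963, -0.0511, 0.2481]
eef_rot: [-0.583, -3.086, -0.0]
contact_force: [-0.1, 1.3, -0.5]
opening: 0.0854
finger_force: 0.0
```

Request:
arm_command(
  commands=[-3,-2.75,0,0,0,0.1,1,-6,-5.5,0,0,0,0.2,1,-9,-8.25,0,0,0,0.3,1,-12,-11,0,0,0,0.4,1,-12.5,-11.7,0,0,0,0.5,1,-12.5,-11.7,0,0,0,0.6,1,-12.5,-11.7,0,0,0,0.7,1,-12.5,-11.7,0,0,0,0.8,1],
)

```text
time: 2.1
tool_pos: [0.5697, -0.2042, 0.2473]
eef_rot: [-1.745, -2.61, 0.0]
contact_force: [0.4, 0.4, -0.7]
opening: 0.0853
finger_force: 0.0
```

Request:
arm_command(
  commands=[0,0,0,0,0,0.1,1,0,0,0,0,0,0.2,1,0,0,0,0,0,0.3,1,0,0,0,0,0,0.4,1,0,0,0,0,0,0.5,1,0,0,0,0,0,0.6,1,0,0,0,0,0,0.7,1,0,0,0,0,0,0.8,1],
)

```text
time: 2.77
tool_pos: [0.5696, -0.2035, 0.2477]
eef_rot: [-2.624, -1.726, 0.001]
contact_force: [0.3, 0.2, 0.5]
opening: 0.0856
finger_force: 0.0
```

```bash
cat > off.py <<'E'
from h import *
import sys
s=env.state(); T=np.array(eval(sys.argv[1])); M=R(s["eef_rot"])
print("t",s["time"],"q",s["qpos"].round(3),"pos",s["tool_pos"].round(4),"F",s["contact_force"].round(1),"open",s["opening"])
print("shift cm",(M.T@(T-s["tool_pos"])*100).round(2)); print(M.round(3))
E
python3 off.py "[.5705,-.2045,.2]"
python3 - <<'E'
from h import *
shot("wrist","pics/w1.png")
E
```

```text
t 2.7667 q [-0.413  0.349  1.442 -0.     1.351 -0.006] pos [ 0.5696 -0.2035  0.2477] F [0.3 0.2 0.5] open 0.08562813398376305
shift cm [-0.06  0.13  4.77]
[[ 0.396  0.918 -0.001]
 [ 0.918 -0.396  0.001]
 [-0.    -0.001 -1.   ]]
```

View pics/w1.png

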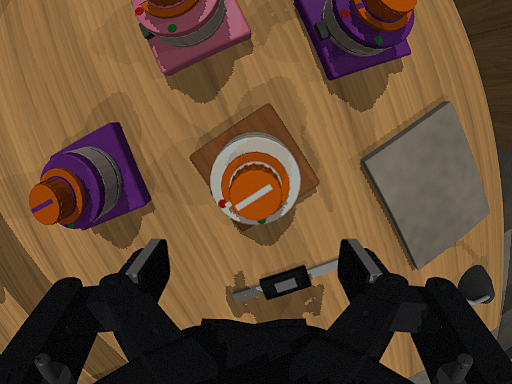

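The wrist view shows the orange crown's top centred at about (254,196), between the fingers. The red dot is at (221,204) and the green dot at (262,221).

```bash
python3 - <<'E'
from h import *
print(ray("pics/w1.png",254,196,.139,True))
E
```

```text
[ 0.57025633 -0.20326677  0.139     ]
```

Request:
arm_command(
  commands=[0,0.1,2.5,0,0,0,1,0,0.1,5,0,0,0,1,0,0.1,7.5,0,0,0,1,0,0.1,10,0,0,0,1,0,0.1,11.6,0,0,0,1,0,0.1,11.6,0,0,0,1],
)

```text
time: 3.32
tool_pos: [0.5679, -0.2027, 0.128]
eef_rot: [-2.612, -1.732, 0.008]
contact_force: [0.4, 0.1, -0.9]
opening: 0.0852
finger_force: 0.0
```

Request:
arm_command(
  commands=[0,0,0,0,0,0,-1,0,0,0,0,0,0,-1,0,0,0,0,0,0,-1,0,0,0,0,0,0,-1,0,0,0,0,0,0,-1,0,0,0,0,0,0,-1,0,0,0,0,0,0,-1,0,0,0,0,0,0,-1],
  squeeze=70,
)

```text
time: 3.98
tool_pos: [0.5711, -0.2041, 0.1347]
eef_rot: [2.618, 1.733, 0.002]
contact_force: [-3.0, 1.6, 6.9]
opening: 0.0418
finger_force: 69.7
```

```bash
python3 off.py "[.5705,-.204,.131]"
```

```text
t 3.9833 q [-0.413  0.451  1.588 -0.     1.101 -0.011] pos [ 0.5711 -0.2041  0.1347] F [-3.   1.6  6.9] open 0.04184084147419764
shift cm [-0.02 -0.06  0.37]
[[ 0.391  0.92   0.002]
 [ 0.92  -0.391 -0.001]
 [-0.     0.002 -1.   ]]
```

Request:
arm_command(
  commands=[0,0,0.3,0,0,0,-1,0,0,0.6,0,0,0,-1,0,0,0.8,0,0,0,-1,0,0,0.8,0,0,0,-1,0,0,0.8,0,0,0,-1,0,0,0.8,0,0,0,-1],
)

```text
time: 4.48
tool_pos: [0.5712, -0.2041, 0.1279]
eef_rot: [2.618, 1.732, 0.002]
contact_force: [-5.7, 1.7, 14.7]
opening: 0.0422
finger_force: 70.5
```

Request:
arm_command(
  commands=[0,0,0,0,0,-0.08,-1,0,0,0,0,0,-0.16,-1,0,0,0,0,0,-0.24,-1,0,0,0,0,0,-0.32,-1,0,0,0,0,0,-0.4,-1,0,0,0,0,0,-0.48,-1,0,0,0,0,0,-0.56,-1,0,0,0,0,0,-0.56,-1],
)

```text
time: 5.15
tool_pos: [0.5719, -0.2041, 0.1282]
eef_rot: [2.032, 2.391, 0.002]
contact_force: [-5.1, 2.7, 15.0]
opening: 0.0414
finger_force: 70.6
```

```bash
python3 - <<'E'
from h import *
shot("side","pics/s2.png"); s=env.state(); print(s["tool_pos"],s["contact_force"],s["moment"],s["qpos"])
cv2.imwrite("pics/s2c.png",cv2.resize(cv2.imread("pics/s2.png")[170:310,290:430],(560,560),interpolation=2))
E
```

```text
[ 0.57183914 -0.20410465  0.12819683] [-3.27089952  2.32662622 14.05444804] [0.41990411 0.66979184 0.0461711 ] [-4.12584622e-01  4.57613440e-01  1.59490928e+00  3.74926286e-04
  1.08491648e+00 -5.71874892e-01]
```

View pics/s2c.png

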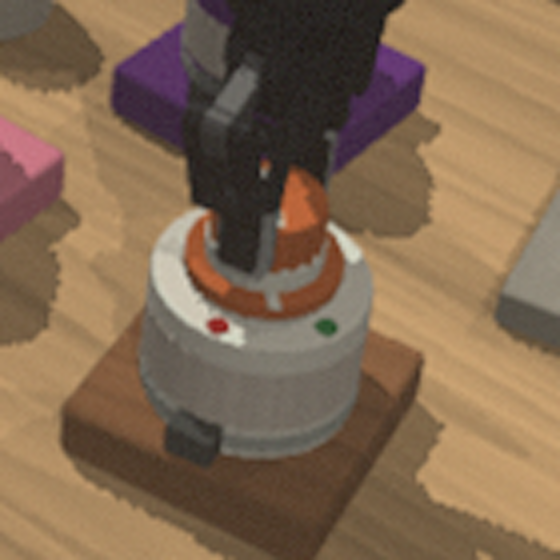

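The pointer, at crop (275,297), is halfway between the red dot (218,325) and the green dot (326,326), so the cap is turning with the gripper. I'll carry on to about 1.17 rad.

Request:
arm_command(
  commands=[0,0,0,0,0,-0.09,-1,0,0,0,0,0,-0.18,-1,0,0,0,0,0,-0.27,-1,0,0,0,0,0,-0.36,-1,0,0,0,0,0,-0.45,-1,0,0,0,0,0,-0.54,-1,0,0,0,0,0,-0.6,-1,0,0,0,0,0,-0.6,-1],
)

```text
time: 5.87
tool_pos: [0.5725, -0.2037, 0.1283]
eef_rot: [1.236, 2.883, 0.002]
contact_force: [-2.2, 3.1, 14.1]
opening: 0.0421
finger_force: 70.6
```

```bash
python3 - <<'E'
from h import *
shot("side","pics/s3.png"); s=env.state(); print(s["tool_pos"],s["contact_force"],s["moment"],s["qpos"])
cv2.imwrite("pics/s3c.png",cv2.resize(cv2.imread("pics/s3.png")[170:310,290:430],(560,560),interpolation=2))
E
```

```text
[ 0.57248145 -0.20367623  0.12830328] [-2.90375475  3.59167752 14.09977173] [0.71665448 0.35725958 0.07228078] [-0.41218225  0.45764561  1.59451988  0.00167208  1.08439424 -1.17169431]
```

View pics/s3c.png

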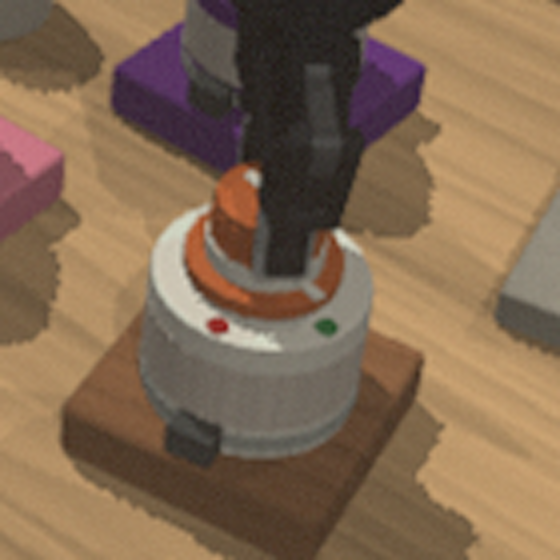

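The pointer, at (315,288), now faces the green dot. I'll ease off the press, then open and retreat upward.

Request:
arm_command(
  commands=[0,0,-0.4,0,0,0,-1,0,0,-0.8,0,0,0,-1,0,0,-1.2,0,0,0,-1,0,0,-1.6,0,0,0,-1,0,0,-1.6,0,0,0,-1,0,0,-1.6,0,0,0,-1],
)

```text
time: 6.42
tool_pos: [0.5724, -0.2036, 0.1409]
eef_rot: [1.241, 2.883, 0.002]
contact_force: [3.7, 2.5, -0.8]
opening: 0.0417
finger_force: 76.2
```

Request:
arm_command(
  commands=[0,0,0,0,0,0,1,0,0,0,0,0,0,1,0,0,0,0,0,0,1,0,0,0,0,0,0,1,0,0,0,0,0,0,1,0,0,0,0,0,0,1,0,0,0,0,0,0,1,0,0,0,0,0,0,1],
)

```text
time: 7.08
tool_pos: [0.5709, -0.2041, 0.1403]
eef_rot: [-1.242, -2.886, 0.0]
contact_force: [0.1, -0.4, -0.1]
opening: 0.0854
finger_force: 0.0
```

Request:
arm_command(
  commands=[0,0,-1,0,0,0,1,0,0,-3,0,0,0,1,0,0,-6,0,0,0,1,0,0,-9,0,0,0,1,0,0,-12,0,0,0,1,0,0,-12,0,0,0,1,0,0,-12,0,0,0,1],
)

```text
time: 7.67
tool_pos: [0.5723, -0.2046, 0.2637]
eef_rot: [1.239, 2.88, -0.0]
contact_force: [-0.4, -0.1, -0.4]
opening: 0.0857
finger_force: 0.0
```

```bash
python3 - <<'E'
from h import *
shot("side","pics/s4.png"); s=env.state(); print(s["time"],s["tool_pos"],s["contact_force"],s["opening"])
a,b=[cv2.resize(cv2.imread(f"pics/{n}.png")[190:310,300:400],(400,480),interpolation=2) for n in("side","s4")]
cv2.imwrite("pics/s4c.png",np.hstack([a,b]))
E
```

```text
7.7167 [ 0.57114455 -0.20406882  0.26160593] [-0.55669451 -0.12605747 -0.7600874 ] 0.08545211905029759
```

View pics/s4c.png

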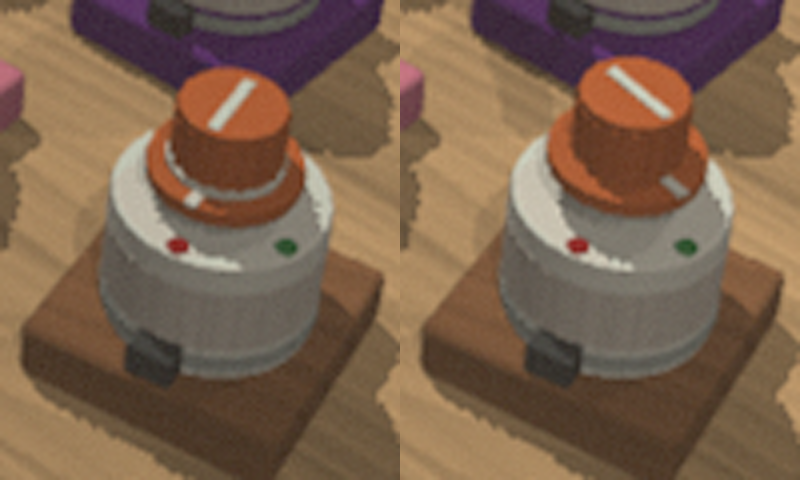

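Side by side before and after, the cap has risen (crown top from row ~68 to ~57) and its pointer faces the green dot, with the gripper clear. I'll hand it in.

```bash
python3 -c "
from workcell import env
print(env.sign_off())"
```

```text
the job is handed in; nothing more can be done
None
```

The orange cap was pressed about 7 mm and turned to the green mark, then released; it sprang up about 6 mm, and I handed the job in at about 8 s with the gripper clear and nowhere near the blue-capped tub or the jar (no verdict was returned).

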